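# Gauge the piston depth in a pump barrel and lock the reading

### The arm

A 7-joint arm with a two-finger parallel gripper is mounted at the origin on the work surface. World frame = base frame: x ahead of the robot, y to its left, z up, the work surface at z = 0. Lengths are in m, angles in rad, forces in N, time in s.
With the tool pointing down it reaches from about 0.4 to 0.875 m from the base axis. Payload 4.4 kg.
Tool frame: the origin (TCP) lies at the very end of the fingers, on their centre line; the grasp point (between the pads) lies 19 mm behind it; z points along the fingers, y is the line along which they close (so a half turn about z gives the same grasp; the last joint's range is limited). The gripper opens to 85 mm and grips with 20 to 120 N. Pads are 22 mm wide; open, the fingers measure 114 mm over their backs; the gripper's body (76 mm by 85 mm) begins 54 mm behind the grasp point. The pads swing forward as they close: fully open they stand 13 mm farther back than shut.
Start: joints at [-1.199, 0.628, 0.038, 1.517, -0.027, 0.996, -0.02], TCP at [0.276, 0.589, 0.231] pointing down, gripper open.
Joint ranges: [-3.06, 3.06], [-0.37, 2.12], [-1.25, 1.32], [0.18, 2.47], [-1.1, 4.24], [0.23, 1.98], [-2.94, 2.94]. Speed limits (rad/s): [2.57, 2.57, 3.14, 3.14, 3.14, 3.14, 3.14].

### API

Orientations are given as a unit quaternion [w, x, y, z].
In Python, from plant import readout, vision, robot gives the robot as it stands.
- The arm moves only by the shell command python3 -m crank 'ROWS' [FORCE]. ROWS is text: rows parted by semicolons, each of 7 numbers parted by spaces: the shift along the world's x, y, z in mm, then the turn, a rotation vector about the world's x, y, z in degrees, then the closure, from -1 (fully open) to 1 (shut). In form: tx ty tz wx wy wz jaw; .... A call has 1 to 20 rows; each row shifts and turns the commanded pose from where the row before left it; what a row does not reach is not made up. A row lasts 1/12 s, in which the tool goes at most 41.7 mm and 7.16 degrees, less where a joint would pass 70% of its speed; a pose out of reach is approached as far as the arm can. A call with a gripper value outside its range is refused whole. The fingers move at their own pace and stop on an object; FORCE is the grip in N (left out, the last holds). Time passes only in rows, so rows that do not move let the fingers close. It gives the time, the measured TCP pose, the force and the opening at its end, in the units of the state.
- readout.state(): the state, without advancing time (a new reading comes with each control period).
- vision.grab_frame(name): name is "scene" or "top" or "wrist"; returns a dict with "image" (420x560x3 uint8, blue, green, red), "camera_matrix" (3x3 intrinsics, pixels), "extrinsics" (4x4, takes a point from camera to world coordinates); the wrist camera has in their place "hand_eye" (4x4, takes a point from camera to tool coordinates, whose origin is the TCP and whose axes are the flange's). Camera axes: x right, y down, z forward; pixel columns grow to the right and rows downward; lengths in m; the calibration is good to about 2 mm. A picture is of the moment at which its call begins: read the wrist's pose just before it. There is no depth.
- robot.job_done(): hands the job in, once; it reports no verdict.
The state is a dict: "t": time; "qpos": joint angles; "qd": joint speeds; "joint_efforts": joint torques, N m; "tool_pos": TCP position; "tcp_rot": TCP orientation; "force": force on the tool from outside, world axes, zero at the start; "torque": the same for the moment, N m; "width": finger opening in m.
Only numpy, scipy, OpenCV 4.12 (cv2) and the standard library are available. Lean on these libraries where they do the work, as an engineer would, in place of code of your own. Each camera call takes 0.05 s, during which the arm holds its last target. There are 200 camera calls.

### The job

Take the depth gauge from its wooden rest by its orange T-handle and set its bridge flat across the pump flange between the bolt heads, with its spigot in the bore. Push the probe down until it just rests on the piston, feeling for the bottom gently so that it is neither short of it nor rammed into it, then turn the handle clockwise as far as it goes to lock the slide at that depth. Let go and leave the gauge seated, with the probe still touching the piston, and leave the things around it alone.

Things in the scene. Friction and masses are not known exactly. Their poses are not given: they have to be found in the camera images.
- pump: pump barrel, fixed: yellow plate 170 x 150 x 10 mm, yellow tube 64 mm across, square grey flange 110 x 110 x 12 mm with its top 82 mm above the table and a 36 mm bore at its centre. Four bolt heads (12 mm across, 8 high) stand on the flange at x = +-22, y = +-38 mm, leaving a lane 32 mm wide along y. Origin: centre of the plate's underside, z up
- pump_mouth (a point): centre of the bore's mouth, level with the flange top; axes as the pump's. A copper piston crown (33 mm across) closes the bore 30 to 52 mm below this point; its depth differs every time, is not reported and must be felt. It holds still under the forces allowed
- rest: fixed plywood rest, base 70 x 130 mm, with two blocks 50 x 26 mm that rise to 40 mm above the table, centred 38 mm either side along its y; the gauge's bridge lies across them, roughly along its y. Origin at the centre of the underside
- gauge: depth gauge, loose, about 0.55 kg: steel bridge bar 24 (x) x 100 (y) x 14 (z) mm; under it a spigot 30 mm across, 6 mm deep, that enters the bore; on top a sleeve 22 mm across and a red clamp block, to 24 mm above the bridge's underside. Origin: centre of the bridge's underside, z up. Either way round will do. Lifted by the handle it hangs upright
- gauge_foot (a point): centre of the bridge's underside, same as the gauge's origin; level with pump_mouth when seated
- probe: probe rod, 8 mm across, brass tip, slides down through the bridge by up to 50 mm, does not turn. Origin at the gauge's origin when fully up. A drag of about 3 N holds the slide where left, against its own 1.3 N weight; lifting by the handle may draw it up. The touch on the piston is felt as a sharp rise above the drag; over 20 N between tip and piston is too much
- probe_tip (a point): lowest point of the probe: 8 mm below the bridge's underside when fully drawn up
- handle_grip (a point): centre of the orange T-handle, a bar 12 mm wide (x), 64 long (y), 18 high (z) on top of the probe: 108 mm above the bridge's underside when the probe is fully up, lowering with it. Take it from above across its 12 mm width; with the lock open it lies along the bridge
- handle (a joint): lock: turn of the T-handle against the bridge, rad; 0 open (at the start), growing clockwise seen from above to the stop at 1.2. An over-centre eccentric clamps the slide from about 0.3 on and is past centre at 0.9; turned home it holds the slide against 15 N. Stays where left, needs up to 0.4 N m. The bridge may turn some 0.15 rad in its lane before the bolt heads hold it
- spray_can: bystander: spray can 66 mm across, 170 mm high, origin at the centre of the underside
- spanner: bystander: steel spanner 200 mm long lying flat, origin under its middle
- fitting: bystander: brass pipe fitting 44 mm across, 50 mm high, origin at the centre of the underside
Not all that is in view belongs to the job. Leave any blue look-alike of the gauge alone.

How it is judged:
By the outcome, as a careful person would: the job done as asked, in the order asked, and still so for the second after the job is handed in, with the robot touching nothing.
It also fails if it takes over 56 s, if anything falls off the work surface, if the arm or the gripper's body presses on something with over 40 N, if the wrist force passes 120 N, or if a joint passes its speed limit or range.

## Working session

There is one attempt and no reset: what is moved stays moved. The work goes in short steps, Python scripts to look and compute and a shell command to move; the robot and the scene stay as the last step left them, time stands still between calls to the robot, and variables do not carry over. Pictures are saved under pics/ and viewed, on a budget of 10 in all, crops included, one or two more only if the job needs it, and the job is handed in when it is done.

```bash
mkdir -p pics; ls; python3 - <<'E'
from plant import readout,vision
import cv2,numpy as np
s=readout.state();print({k:np.round(v,3).tolist() for k,v in s.items()})
for n in("scene","top"):
    f=vision.grab_frame(n);cv2.imwrite(f"pics/{n}0.png",f["image"]);np.savez(f"pics/{n}0.npz",**f)
    print(n,np.round(f["camera_matrix"],1).tolist(),np.round(f["extrinsics"],3).tolist())
E
```

```text
pics
{'t': 0.0, 'qpos': [-1.199, 0.629, 0.038, 1.518, -0.027, 0.996, -0.02], 'qd': [-0.001, 0.001, -0.0, 0.002, 0.0, -0.0, 0.0], 'joint_efforts': [0.0, -56.34, 1.226, -19.345, 0.011, 0.01, -0.0], 'tool_pos': [0.275, 0.588, 0.23], 'tcp_rot': [-0.0, 0.217, 0.976, -0.001], 'force': [0.565, -0.033, -0.786], 'torque': [0.011, 0.029, -0.015], 'width': 0.085}
scene [[404.9, 0.0, 278.5], [0.0, 404.9, 213.1], [0.0, 0.0, 1.0]] [[0.862, 0.438, -0.256, 0.827], [0.507, -0.758, 0.41, -0.373], [-0.014, -0.483, -0.875, 0.866], [0.0, 0.0, 0.0, 1.0]]
top [[456.4, 0.0, 272.6], [0.0, 456.4, 221.1], [0.0, 0.0, 1.0]] [[0.006, -0.994, 0.105, 0.511], [-1.0, -0.004, 0.024, -0.03], [-0.023, -0.105, -0.994, 1.084], [0.0, 0.0, 0.0, 1.0]]
```

View pics/scene0.png

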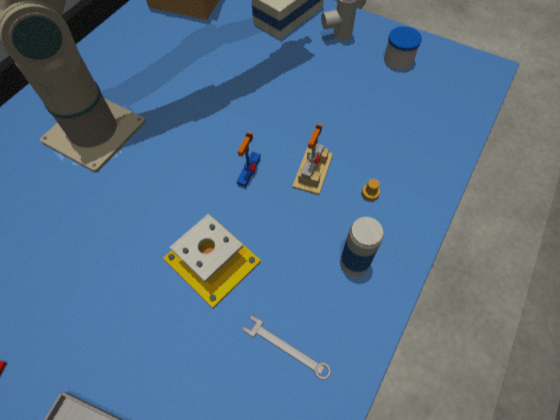

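View pics/top0.png

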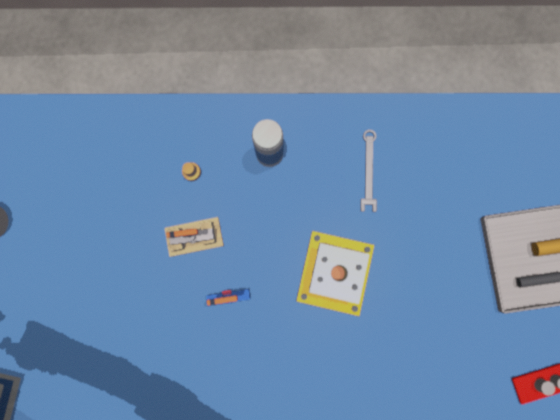

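The scene view shows the gauge on its rest with the handle at (315,136), the blue decoy at (248,165) and the pump at (207,247). In the top view the rest is at (193,236), the gauge handle at (183,233), the decoy at (228,298) and the pump bore at (338,272).

```bash
cat > h.py <<'E'
import numpy as np,cv2
def ray(f,p):
    K,E=f["camera_matrix"],f["extrinsics"]
    d=E[:3,:3]@np.linalg.solve(K,[p[0],p[1],1.]);return E[:3,3],d/np.linalg.norm(d)
def plane(f,p,z):
    o,d=ray(f,p);return o+d*(z-o[2])/d[2]
def tri(r1,r2):
    (o1,d1),(o2,d2)=r1,r2
    t=np.linalg.lstsq(np.c_[d1,-d2],o2-o1,rcond=None)[0]
    a,b=o1+t[0]*d1,o2+t[1]*d2;return (a+b)/2,np.linalg.norm(a-b)
def blobs(m,amin=15):
    c,_=cv2.findContours(m.astype(np.uint8),cv2.RETR_EXTERNAL,cv2.CHAIN_APPROX_NONE)
    return [k for k in c if cv2.contourArea(k)>=amin]
def hsv(im): return np.moveaxis(cv2.cvtColor(im,cv2.COLOR_BGR2HSV).astype(int),2,0)
E
python3 - <<'E'
from h import *
F={n:dict(np.load(f"pics/{n}0.npz")) for n in("scene","top")}
for n,f in F.items():
    h,s,v=hsv(f["image"])
    print(n,"orange")
    for c in blobs((h>=4)&(h<=14)&(s>170)&(v>90)):
        r=cv2.minAreaRect(c);print(np.round(r[0],1),np.round(r[1],1),round(r[2],1), np.round(cv2.boxPoints(r)).tolist())
    print("yellow")
    for c in blobs((h>=22)&(h<=34)&(s>180)&(v>120),200):
        r=cv2.minAreaRect(c);b=cv2.boxPoints(r)
        print(np.round(r[0],1),np.round(r[1],1),[np.round(plane(f,p,.01)[:2],4).tolist() for p in b],"c",np.round(plane(f,r[0],.01),4))
    print("grey light")
    m=(s<60)&(v>110)
    for c in blobs(m,300):
        r=cv2.minAreaRect(c)
        if r[1][0]>30 and r[1][1]>30 and r[1][0]<90 and r[1][1]<90:
            b=cv2.boxPoints(r);w=[plane(f,p,.082)[:2] for p in b]
            print(np.round(r[0],1),np.round(r[1],1),np.round(w,4).tolist(),"mean",np.round(np.mean(w,0),4),"sides",[round(np.linalg.norm(w[i]-w[i-1]),4) for i in range(4)])
a=F["top"]["image"][205:320,150:390];b=F["scene"]["image"][110:290,150:350]
a=cv2.resize(a,(768,368),interpolation=cv2.INTER_CUBIC)
cv2.imwrite("pics/ctop.png",a)
E
```

```text
scene orange
[243.8 144.4] [ 4.5 17.9] 26.6 [[238.0, 151.0], [246.0, 135.0], [250.0, 137.0], [242.0, 153.0]]
[314.  136.4] [ 4.9 17.9] 23.2 [[308.0, 144.0], [315.0, 127.0], [320.0, 129.0], [313.0, 146.0]]
yellow
[211.5 259. ] [70.  65.8] [[0.4083, -0.204], [0.4302, -0.0506], [0.6021, -0.0998], [0.5722, -0.241]] c [ 0.5056 -0.1517  0.01  ]
grey light
[206.5 245.9] [48.3 57.4] [[0.4383, -0.1928], [0.4643, -0.0709], [0.574, -0.1094], [0.5442, -0.2239]] mean [ 0.5052 -0.1493] sides [np.float64(0.1104), np.float64(0.1247), np.float64(0.1163), np.float64(0.1184)]
top orange
yellow
grey light
[338.9 272.9] [51.9 51.4] [[0.4624, -0.0833], [0.5713, -0.1088], [0.5463, -0.2189], [0.4383, -0.1923]] mean [ 0.5046 -0.1508] sides [np.float64(0.1116), np.float64(0.1118), np.float64(0.1128), np.float64(0.1112)]
[193.4 236.3] [30.6 56.3] [[0.6033, 0.2375], [0.6283, 0.1152], [0.5619, 0.1007], [0.537, 0.2221]] mean [0.5826 0.1689] sides [np.float64(0.068), np.float64(0.1248), np.float64(0.068), np.float64(0.1239)]
```

View pics/ctop.png

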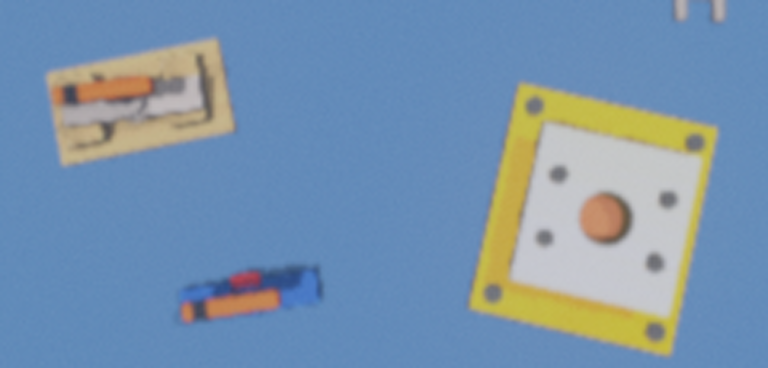

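The crop shows the handle bar from about (54,92) to (150,86) with a dark band at its left end. The decoy lies below it at (230,305), and the bore and four bolt heads stand out clearly on the flange.

```bash
python3 - <<'E'
from h import *
F={n:dict(np.load(f"pics/{n}0.npz")) for n in("scene","top")}
f=F["top"];h,s,v=hsv(f["image"])
C=None
for c in blobs((h>=3)&(h<=17)&(s>110)&(v>90),15):
    (vx,vy,x0,y0)=cv2.fitLine(c,cv2.DIST_L2,0,.01,.01).ravel()
    r=cv2.minAreaRect(c);print(np.round(r[0],1),np.round(r[1],1),"line deg",round(np.degrees(np.arctan2(vy,vx)),1),cv2.boundingRect(c))
    if 165<r[0][0]<205: C=c;cen=r[0]
sc=F["scene"]
if C is not None:
    p,e=tri(ray(f,cen),ray(sc,(314.,136.4)));print("handle tri",p,e)
    r=cv2.minAreaRect(C);b=cv2.boxPoints(r)
    w=[plane(f,q,.155)[:2] for q in b];print("on plane .155",np.round(w,4).tolist(),plane(f,cen,.155))
print("scene ends",[np.round(plane(sc,q,.155)[:2],4).tolist() for q in cv2.boxPoints(((314.,136.4),(4.9,17.9),23.2))], plane(sc,(314.,136.4),.155))
roi=np.zeros(v.shape,bool);roi[245:305,312:368]=1
print("bolts")
B=[]
for c in blobs((v<140)&(s<90)&roi,4):
    m=cv2.moments(c);q=(m['m10']/m['m00'],m['m01']/m['m00']);w=plane(f,q,.088);B.append(w[:2]);print(np.round(q,1),np.round(w,4),cv2.contourArea(c))
m=((h<18)&(s>100)&roi)
E
```

```text
[225.5 299.2] [ 4.4 21.5] line deg -9.2 (215, 296, 22, 7)
[338.3 272.8] [11.3 12. ] line deg -58.8 (332, 266, 13, 13)
[185.1 232.1] [ 6.1 22.4] line deg -7.3 (174, 229, 23, 8)
handle tri [0.58646775 0.17326179 0.14826298] 0.0002460727086738079
on plane .155 [[0.5899, 0.1954], [0.5942, 0.1496], [0.5818, 0.1481], [0.5774, 0.1939]] [0.58582618 0.17172102 0.155     ]
scene ends [[0.5874, 0.1438], [0.5788, 0.1931], [0.5903, 0.1932], [0.5986, 0.144]] [0.58881645 0.16821895 0.155     ]
bolts
[354.2 286.6] [ 0.4752 -0.1828  0.088 ] 9.5
[319.7 279. ] [ 0.4909 -0.1088  0.088 ] 5.0
[344.6 273.7] [ 0.5027 -0.1625  0.088 ] 13.5
[358.5 266.6] [ 0.518  -0.1925  0.088 ] 8.0
[324.1 258.9] [ 0.5342 -0.1185  0.088 ] 6.5
[366.  249.1] [ 0.556  -0.2094  0.088 ] 7.5
```

```bash
python3 -m crank '19.5 -26 2 0 0 -3.6 -1;19.5 -26 2 0 0 -3.6 -1;19.5 -26 2 0 0 -3.6 -1;19.5 -26 2 0 0 -3.6 -1;19.5 -26 2 0 0 -3.6 -1;19.5 -26 2 0 0 -3.6 -1;19.5 -26 2 0 0 -3.6 -1;19.5 -26 2 0 0 -3.6 -1;19.5 -26 2 0 0 -3.6 -1;19.5 -26 2 0 0 -3.6 -1;19.5 -26 2 0 0 -3.6 -1;19.5 -26 2 0 0 -3.6 -1;19.5 -26 2 0 0 -3.6 -1;19.5 -26 2 0 0 -3.6 -1;19.5 -26 2 0 0 -3.6 -1;19.5 -26 2 0 0 -3.6 -1;0 0 0 0 0 0 -1;0 0 0 0 0 0 -1'
cat >> h.py <<'E'
from scipy.spatial.transform import Rotation as R
def Tt(s):
    T=np.eye(4);T[:3,:3]=R.from_quat(s["tcp_rot"],scalar_first=True).as_matrix();T[:3,3]=s["tool_pos"];return T
def wrist(name):
    from plant import readout,vision
    s=readout.state();f=vision.grab_frame("wrist");f["extrinsics"]=Tt(s)@f["hand_eye"]
    cv2.imwrite(f"pics/{name}.png",f["image"]);np.savez(f"pics/{name}.npz",**f);return s,f
E
python3 - <<'E'
from h import *
s,f=wrist("w1");print(s["t"],s["tool_pos"],Tt(s)[:3,1],np.round(f["hand_eye"],3).tolist(),s["force"])
E
```

```text
t: 1.6
tool_pos: [0.5884, 0.17, 0.263]
tcp_rot: [0.0, 0.662, 0.749, -0.001]
force: [-1.0, 0.7, -1.2]
width: 0.0855
1.6 [0.58843961 0.16998376 0.26299168] [ 9.92416020e-01  1.22924394e-01 -1.88711399e-04] [[0.002, -0.947, -0.322, 0.083], [1.0, 0.001, 0.001, 0.0], [-0.001, -0.322, 0.947, -0.142], [0.0, 0.0, 0.0, 1.0]] [-0.96550264  0.65746637 -1.22471066]
```

View pics/w1.png

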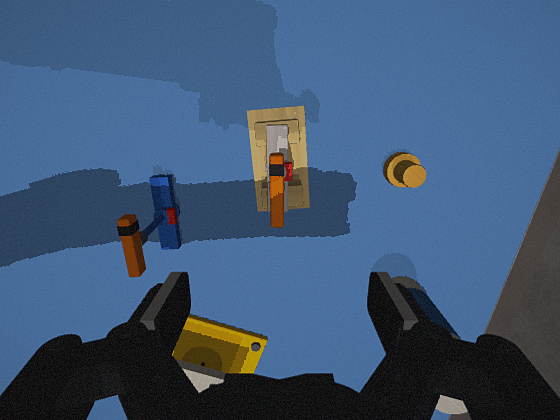

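The wrist view shows the handle at about (277,155)–(278,226), nearly parallel to the image columns, with the red clamp at (288,170), the fitting at (405,170) and the decoy at (150,225).

```bash
python3 - <<'E'
from h import *
f=dict(np.load("pics/w1.npz"));h,s,v=hsv(f["image"])
m=(h>=3)&(h<=17)&(s>120)&(v>60);m[:,:255]=0;m[:,300:]=0;m[:140]=0;m[240:]=0
P=[];
for r in range(150,232,4):
    x=np.where(m[r])[0]
    if len(x)>4: print(r,x[0],x[-1],end=' | ');P.append(((x[0]+x[-1])/2,r)) if r>178 else 0
P=np.array(P);W=np.array([plane(f,p,.157) for p in P])
k=np.polyfit(W[:,1],W[:,0],1);print("\nyaw deg",-np.degrees(np.arctan(k[0])),"x at y:",[(y,round(np.polyval(k,y),4)) for y in(.14,.17,.2)])
for r in(158,163,168,225,227): print(r,np.round(plane(f,(277.5,r),.157),4))
print("width",plane(f,(283.5,205),.157)-plane(f,(271,205),.157))
E
```

```text
154 270 282 | 158 269 283 | 162 269 283 | 178 270 291 | 182 270 283 | 186 270 283 | 190 270 283 | 194 270 283 | 198 270 283 | 202 270 283 | 206 270 283 | 210 271 283 | 214 271 283 | 218 271 283 | 222 271 283 | 226 271 282 | 
yaw deg 7.6138473399657665 x at y: [(0.14, np.float64(0.5913)), (0.17, np.float64(0.5873)), (0.2, np.float64(0.5833))]
158 [0.5827 0.2122 0.157 ]
163 [0.5832 0.2083 0.157 ]
168 [0.5837 0.2043 0.157 ]
225 [0.5898 0.1555 0.157 ]
227 [0.59   0.1537 0.157 ]
width [0.01035357 0.00129783 0.        ]
```

```bash
python3 -m crank '-1.4 6 -14 0 0 0.5 -1;-1.3 6 -14 0 0 0 -1;0 0 -18 0 0 0 -1;0 0 -18 0 0 0 -1;0 0 -18 0 0 0 -1;0 0 -18 0 0 0 -1;0 0 -18 0 0 0 -1;0 0 -16 0 0 0 -1;0 0 0 0 0 0 -1;0 0 0 0 0 0 -1;0 0 0 0 0 0 0'; python3 - <<'E'
from h import *
s,f=wrist("w2");print(s["t"],s["tool_pos"],s["width"],s["force"])
E
```

```text
t: 2.57
tool_pos: [0.585, 0.1858, 0.1301]
tcp_rot: [0.0, 0.657, 0.754, 0.001]
force: [0.1, -0.5, 0.3]
width: 0.0752
2.5667 [0.5849828  0.18583157 0.13009243] 0.07520868496961534 [ 0.06179531 -0.54339316  0.29205981]
```

View pics/w2.png

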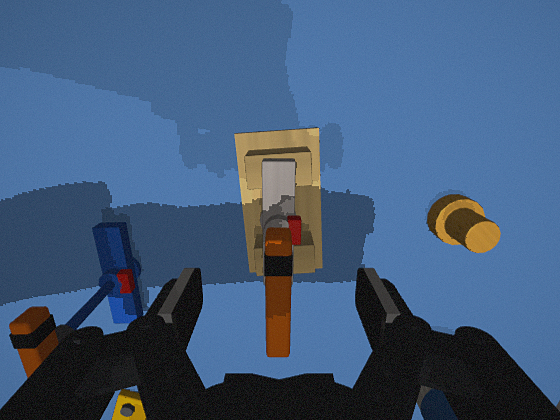

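The handle at (278,228)–(278,356) lies centred between the open pads (200 and 357). I'm checking where it sits along its length.

```bash
python3 - <<'E'
from h import *
f=dict(np.load("pics/w2.npz"))
for z in(.157,.139):
  for r in(228,238,250,256,275,350,356): print(z,r,np.round(plane(f,(278,r),z),4))
print(f["image"][222:264:2,278].tolist())
E
```

```text
0.157 228 [0.58   0.2219 0.157 ]
0.157 238 [0.5806 0.2177 0.157 ]
0.157 250 [0.5813 0.2124 0.157 ]
0.157 256 [0.5817 0.2097 0.157 ]
0.157 275 [0.5829 0.2009 0.157 ]
0.157 350 [0.5884 0.1621 0.157 ]
0.157 356 [0.5889 0.1587 0.157 ]
0.139 228 [0.581  0.2148 0.139 ]
0.139 238 [0.5817 0.2098 0.139 ]
0.139 250 [0.5826 0.2037 0.139 ]
0.139 256 [0.583  0.2006 0.139 ]
0.139 275 [0.5844 0.1905 0.139 ]
0.139 350 [0.5907 0.1456 0.139 ]
0.139 356 [0.5912 0.1416 0.139 ]
[[75, 75, 79], [67, 70, 75], [83, 82, 82], [7, 37, 78], [8, 34, 79], [8, 40, 82], [11, 35, 74], [17, 47, 89], [9, 40, 86], [19, 59, 119], [10, 81, 166], [10, 53, 105], [19, 52, 101], [12, 50, 102], [22, 51, 105], [12, 48, 100], [21, 55, 107], [11, 24, 31], [10, 11, 12], [8, 10, 16], [18, 14, 13]]
```

```bash
python3 -m crank '0 0 0 0 0 0 1;0 0 0 0 0 0 1;0 0 0 0 0 0 1;0 0 0 0 0 0 1;0 0 0 0 0 0 1;0 0 0 0 0 0 1;0 0 0 0 0 0 1;0 0 0 0 0 0 1' 80; python3 -c "
from plant import readout;print(readout.state()['torque'])"
```

```text
t: 3.28
tool_pos: [0.5849, 0.1847, 0.1295]
tcp_rot: [0.0, 0.657, 0.754, 0.0]
force: [-0.4, 0.6, 2.5]
width: 0.0101
[ 0.03891358  0.07492426 -0.02718707]
```

```bash
python3 -m crank '0 0 3 0 0 0 1;0 0 6 0 0 0 1;0 0 10 0 0 0 1;0 0 14 0 0 0 1;0 0 14 0 0 0 1;0 0 14 0 0 0 1;0 0 14 0 0 0 1;0 0 10 0 0 0 1;0 0 5 0 0 0 1;0 0 0 0 0 0 1;0 0 0 0 0 0 1'; python3 - <<'E'
from h import *
s,f=wrist("w3");print(s["t"],s["tool_pos"],s["width"],s["force"],s["torque"])
p=cv2.imread("pics/w3.png");cv2.imwrite("pics/w3c.png",p[100:400,120:440])
F={n:dict(np.load(f"pics/{n}0.npz")) for n in("scene","top")}
print("decoy",tri(ray(F["top"],(225.5,299.2)),ray(F["scene"],(243.8,144.4))))
E
```

```text
t: 4.2
tool_pos: [0.5845, 0.1847, 0.2191]
tcp_rot: [-0.0, 0.657, 0.754, -0.0]
force: [-0.5, -0.0, -5.3]
width: 0.0104
4.2 [0.5844765  0.18468556 0.21907219] 0.010362266323376666 [-0.5293609  -0.03445411 -5.31216351] [ 0.00924096 -0.01911595  0.02254553]
decoy (array([0.44875947, 0.09023275, 0.12404685]), np.float64(0.0003940300308240138))
```

View pics/w3c.png

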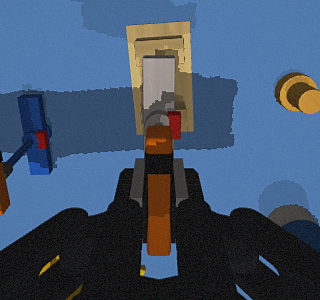

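The gauge hangs from the closed pads. The far end of its bridge is at crop row 57, columns 142–186, i.e. (262–306,157) in the full image.

```bash
python3 - <<'E'
from h import *
f=dict(np.load("pics/w3.npz"));im=f["image"];h,s,v=hsv(im);T0=f["extrinsics"]@np.linalg.inv(f["hand_eye"])
m=(s<70)&(v>70);m[:,:250]=0;m[:,320:]=0;m[:145]=0;m[230:]=0
L=[];Rr=[]
for r in range(150,226,4):
    x=np.where(m[r])[0]
    if len(x): print(r,x[0],x[-1],len(x),end=' | ')
zt=T0[2,3]-.0895+.014
print()
Ti=np.linalg.inv(T0)
def tool(p,z): return np.round(1000*(Ti@np.r_[plane(f,p,z),1])[:3],1)
for p in((262,157),(306,157),(262,200),(284,157),(284,155)): print(p,tool(p,zt))
c=m.copy();c[:,250:260]=0
for r in(120,):pass
# handle +y end
h1=[tuple(im[r,278]) for r in range(218,262,3)];print([list(map(int,q)) for q in h1])
for r in(224,234,240): print("handle",r,tool((278,r),T0[2,3]+.0275),tool((278,r),T0[2,3]+.0095))
E
```

```text
158 263 311 33 | 162 263 294 32 | 166 263 311 33 | 170 250 311 34 | 174 263 294 32 | 178 263 294 32 | 182 251 294 33 | 186 263 312 33 | 190 252 294 33 | 194 263 312 33 | 198 263 312 33 | 202 253 294 33 | 206 263 293 31 | 210 254 295 29 | 214 261 313 16 | 218 261 287 24 | 222 255 313 26 | 
(262, 157) [ 48.4 -11.2  75.5]
(306, 157) [48.4 19.5 75.5]
(262, 200) [ 17.1 -11.7  75.5]
(284, 157) [48.4  4.1 75.5]
(284, 155) [49.8  4.1 75.5]
[[74, 76, 77], [78, 83, 86], [62, 59, 61], [14, 39, 79], [9, 33, 76], [18, 45, 87], [9, 42, 83], [16, 76, 159], [12, 55, 112], [10, 50, 105], [9, 49, 105], [9, 44, 103], [10, 14, 30], [29, 21, 27], [16, 12, 17]]
handle 224 [ 38.4   0.1 -27.5] [31.4  0.1 -9.5]
handle 234 [ 34.2   0.1 -27.5] [26.5  0.1 -9.5]
handle 240 [ 31.5   0.1 -27.5] [23.5  0.1 -9.5]
```

```bash
python3 -m crank '-1.5 -6.5 0 0 0 0 1;-3 -13 0 0 0 0 1;-4.5 -19 0 0 0 0 1;-5.6 -23.5 0 0 0 -1.86 1;-5.6 -23.5 0 0 0 -1.86 1;-5.6 -23.5 0 0 0 -1.86 1;-5.6 -23.5 0 0 0 -1.86 1;-5.6 -23.5 0 0 0 -1.86 1;-5.6 -23.5 0 0 0 -1.86 1;-5.6 -23.5 0 0 0 -1.86 1;-5.6 -23.5 0 0 0 -1.86 1;-5.6 -23.5 0 0 0 -1.86 1;-5.6 -23.5 0 0 0 -1.86 1;-5.6 -23.5 0 0 0 -1.9 1;-4.5 -19 0 0 0 0 1;-3 -13 0 0 0 0 1;-1.9 -6 0 0 0 0 1;0 0 0 0 0 0 1;0 0 0 0 0 0 1;0 0 0 0 0 0 1'; python3 - <<'E'
from h import *
s,f=wrist("w4");print(s["t"],s["tool_pos"],np.degrees(np.arctan2(*Tt(s)[[1,0],1])),s["force"],s["torque"])
E
```

```text
t: 5.92
tool_pos: [0.5049, -0.149, 0.2191]
tcp_rot: [-0.001, 0.78, 0.625, 0.0]
force: [0.2, 0.4, -5.9]
width: 0.0103
5.9167 [ 0.50490369 -0.14897482  0.21909926] -12.604668019391246 [ 0.17336075  0.36364203 -5.93708646] [ 0.04225799  0.03047425 -0.0347113 ]
```

View pics/w4.png

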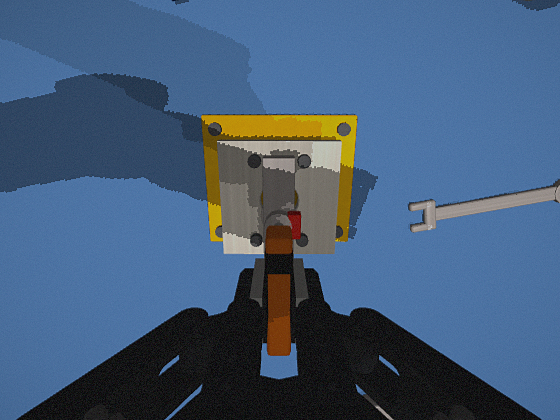

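The bridge hangs over the flange, between the far bolts at (254,161) and (304,160) and the near ones at (256,240) and (301,240).

```bash
python3 - <<'E'
from h import *
f=dict(np.load("pics/w4.npz"));h,s,v=hsv(f["image"]);T0=f["extrinsics"]@np.linalg.inv(f["hand_eye"]);Ti=np.linalg.inv(T0)
def tool(p,z): return np.round(1000*(Ti@np.r_[plane(f,p,z),1])[:3],1)
g=cv2.cvtColor(f["image"],cv2.COLOR_BGR2GRAY)
for (x,y) in((254,161),(304,160),(256,240),(301,240)):
    w=g[y-10:y+11,x-10:x+11].astype(int);mm=(w<75).astype(np.uint8)
    n,l,st,ce=cv2.connectedComponentsWithStats(mm);k=1+np.argmax(st[1:,4]);c=ce[k]+[x-10,y-10]
    print(np.round(c,1),st[k].tolist(),tool(c,.088))
# flange corners/edges
sat=(s<70)&(v>70)
for r in(150,170,190,220,245):
    x=np.where(sat[r,205:350])[0]+205; x=x[(x>210)]
    print(r,x[0],x[-1],tool((x[0],r),.082),tool((x[-1],r),.082))
col=np.where(sat[120:270,235])[0]+120;print("col235",col[0],col[-1],tool((235,col[0]),.082),tool((235,col[-1]),.082))
col=np.where(sat[120:270,325])[0]+120;print("col325",col[0],col[-1],tool((325,col[0]),.082),tool((325,col[-1]),.082))
# bridge
for r in(160,164,168,180,190): 
    x=np.where(sat[r,258:300])[0]+258;print(r,g[r,255:306].tolist())
E
```

```text
[253.9 160.6] [3, 2, 15, 16, 164] [ 36.5 -21.3 131.2]
[303.8 161.2] [3, 4, 14, 15, 99] [ 36.   22.5 131.1]
[258.8 238.6] [4, 0, 17, 21, 193] [-38.  -18.3 131.1]
[298.5 238.2] [0, 0, 18, 21, 234] [-37.5  19.5 131. ]
150 218 340 [ 44.8 -53.3 137.2] [ 45.   54.8 137.1]
170 219 339 [ 26.9 -53.5 137.2] [ 27.1  55.1 137.1]
190 220 338 [  8.2 -53.7 137.1] [  8.4  55.4 137.1]
220 222 336 [-21.4 -53.5 137.1] [-21.2  55.3 137. ]
245 223 334 [-47.6 -54.  137.1] [-47.4  54.9 137. ]
col235 141 253 [ 52.7 -37.9 137.2] [-56.2 -42.6 137.1]
col325 141 253 [ 52.8  41.2 137.1] [-56.1  46.5 137. ]
160 [43, 36, 46, 40, 42, 20, 75, 84, 157, 160, 153, 155, 156, 154, 159, 158, 160, 154, 154, 151, 154, 151, 151, 151, 149, 150, 155, 157, 148, 150, 149, 150, 149, 152, 152, 147, 143, 143, 152, 135, 74, 89, 38, 69, 81, 80, 74, 72, 81, 77, 76]
164 [36, 43, 38, 36, 33, 70, 86, 77, 149, 151, 156, 149, 151, 156, 153, 153, 155, 153, 154, 150, 147, 147, 148, 147, 151, 149, 150, 147, 145, 149, 147, 150, 147, 145, 147, 145, 144, 143, 152, 125, 67, 88, 93, 45, 72, 80, 76, 77, 75, 80, 73]
168 [95, 92, 89, 89, 90, 89, 89, 71, 71, 69, 85, 81, 88, 62, 67, 168, 164, 164, 161, 161, 163, 85, 78, 73, 152, 150, 155, 153, 151, 150, 148, 148, 150, 147, 143, 149, 146, 142, 147, 136, 74, 87, 86, 84, 85, 80, 81, 66, 65, 67, 91]
180 [87, 89, 91, 90, 87, 92, 93, 72, 67, 74, 73, 79, 76, 82, 78, 80, 85, 72, 79, 79, 74, 75, 73, 68, 74, 74, 70, 75, 74, 73, 75, 81, 74, 72, 75, 69, 75, 74, 80, 63, 125, 115, 120, 119, 117, 117, 117, 108, 114, 111, 113]
190 [87, 90, 94, 87, 85, 86, 90, 65, 71, 76, 74, 77, 78, 79, 73, 75, 81, 70, 76, 75, 76, 76, 74, 68, 75, 74, 78, 77, 72, 77, 72, 77, 71, 74, 75, 76, 74, 77, 77, 62, 70, 101, 119, 120, 113, 115, 114, 113, 114, 114, 114]
```

```bash
python3 -m crank '0.1 -0.6 -3 0 0 0 1;0.1 -0.6 -6 0 0 0 1;0 0 -8 0 0 0 1;0 0 -8 0 0 0 1;0 0 -7 0 0 0 1;0 0 -4 0 0 0 1;0 0 -2 0 0 0 1;0 0 0 0 0 0 1;0 0 0 0 0 0 1'; python3 - <<'E'
from h import *
s,f=wrist("w5");print(s["t"],s["tool_pos"],np.degrees(np.arctan2(*Tt(s)[[1,0],1])),s["force"],s["torque"])
E
python3 -m crank '0 0 -1 0 0 0 1;0 0 -1 0 0 0 1;0 0 -1 0 0 0 1;0 0 -1 0 0 0 1;0 0 0 0 0 0 1'
python3 -m crank '0 0 -1 0 0 0 1;0 0 -1 0 0 0 1;0 0 -1 0 0 0 1;0 0 -1 0 0 0 1;0 0 0 0 0 0 1'; python3 -c "
from plant import readout;print(readout.state()['torque'])"
```

```text
t: 6.72
tool_pos: [0.5049, -0.1512, 0.1811]
tcp_rot: [-0.0, 0.781, 0.625, -0.0]
force: [0.0, 1.6, -4.6]
width: 0.0102
6.7167 [ 0.50491401 -0.15120719  0.18114466] -12.683009857273385 [ 0.01387369  1.62676742 -4.55711211] [ 0.42022662 -0.05300957 -0.00117118]
t: 7.18
tool_pos: [0.5055, -0.1513, 0.1778]
tcp_rot: [0.0, 0.781, 0.625, 0.001]
force: [-0.4, 3.0, 1.0]
width: 0.0103
t: 7.6
tool_pos: [0.5054, -0.1513, 0.1732]
tcp_rot: [0.0, 0.781, 0.625, 0.0]
force: [0.3, 3.5, 0.8]
width: 0.0101
[ 0.79916693 -0.19657102 -0.01852481]
```

```bash
python3 - <<'E'
from h import *
from plant import vision
s,f=wrist("w6");print(s["t"],s["force"])
g=vision.grab_frame("scene")["image"];cv2.imwrite("pics/s6.png",g)
a=np.hstack([f["image"][90:390,150:410],cv2.resize(g[160:310,150:280],(520,600),interpolation=cv2.INTER_CUBIC)[150:450]])
cv2.imwrite("pics/c6.png",a)
E
```

```text
7.6 [0.33038288 3.51787745 0.76449062]
```

View pics/c6.png

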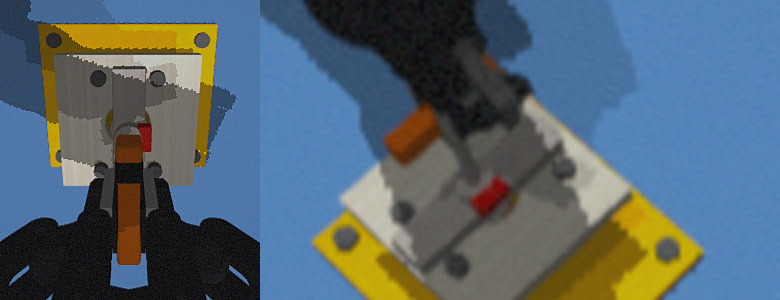

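The left half (wrist view) shows the bridge in its lane with its far end at crop row 67, past the bolts at row 78. The right half (scene view) shows it lying between the bolt heads. I'm quantifying the offset along the lane and whether it is seated.

```bash
python3 - <<'E'
from h import *
f=dict(np.load("pics/w6.npz"));h,s,v=hsv(f["image"]);T0=f["extrinsics"]@np.linalg.inv(f["hand_eye"]);Ti=np.linalg.inv(T0)
print(T0[:3,3])
def tool(p,z): return np.round(1000*(Ti@np.r_[plane(f,p,z),1])[:3],1)
g=cv2.cvtColor(f["image"],cv2.COLOR_BGR2GRAY)
print("col279",list(zip(range(138,168),g[138:168,275:283].mean(1).astype(int).tolist())))
print("col235",list(zip(range(138,150),g[138:150,230:240].mean(1).astype(int).tolist())),list(zip(range(268,284),g[268:284,222:232].mean(1).astype(int).tolist())))
print("row180",list(zip(range(255,305),g[178:183,255:305].mean(0).astype(int).tolist())))
sat=(s<70)&(v>70)
for r in(160,200,230):
    x=np.where(sat[r,200:355])[0]+200;print(r,x[0],x[-1],tool((x[0],r),.082),tool((x[-1],r),.082))
for r in(155,157,159): print(r,tool((279,r),.096),tool((279,r),.102))
for r in(143,145,274,276): print(r,tool((235,r),.082))
E
```

```text
[ 0.50538987 -0.15131832  0.17322944]
col279 [(138, 114), (139, 77), (140, 74), (141, 75), (142, 74), (143, 58), (144, 80), (145, 177), (146, 175), (147, 172), (148, 172), (149, 171), (150, 171), (151, 171), (152, 171), (153, 172), (154, 174), (155, 186), (156, 74), (157, 49), (158, 45), (159, 129), (160, 158), (161, 152), (162, 151), (163, 150), (164, 150), (165, 155), (166, 141), (167, 88)]
col235 [(138, 76), (139, 75), (140, 77), (141, 78), (142, 73), (143, 59), (144, 81), (145, 181), (146, 181), (147, 176), (148, 170), (149, 163)] [(268, 182), (269, 182), (270, 182), (271, 181), (272, 181), (273, 181), (274, 184), (275, 171), (276, 115), (277, 111), (278, 112), (279, 113), (280, 112), (281, 113), (282, 112), (283, 114)]
row180 [(255, 88), (256, 88), (257, 88), (258, 86), (259, 88), (260, 89), (261, 91), (262, 71), (263, 78), (264, 76), (265, 77), (266, 77), (267, 77), (268, 79), (269, 78), (270, 78), (271, 77), (272, 77), (273, 77), (274, 76), (275, 76), (276, 74), (277, 73), (278, 78), (279, 76), (280, 78), (281, 76), (282, 78), (283, 76), (284, 75), (285, 76), (286, 78), (287, 75), (288, 78), (289, 75), (290, 75), (291, 75), (292, 75), (293, 75), (294, 74), (295, 63), (296, 87), (297, 87), (298, 87), (299, 88), (300, 86), (301, 88), (302, 85), (303, 85), (304, 88)]
160 205 350 [ 43.7 -54.7  91.2] [43.8 53.8 91.3]
200 208 347 [ 12.4 -54.7  91.2] [12.6 53.9 91.3]
230 210 345 [-12.8 -54.9  91.2] [-12.7  54.1  91.3]
155 [49.6  0.6 77.2] [50.5  0.6 71.2]
157 [48.2  0.6 77.2] [49.2  0.6 71.2]
159 [46.8  0.6 77.2] [47.8  0.6 71.2]
143 [ 56.2 -31.7  91.2]
145 [ 54.8 -31.8  91.2]
274 [-53.1 -36.4  91.2]
276 [-55.  -36.5  91.2]
```

```bash
python3 -m crank '0 0.8 0 0 0 0 1;0 0.8 0 0 0 0 1;0 0.8 0 0 0 0 1;-0.1 0.8 0 0 0 0 1;0 0 0 0 0 0 1;0 0 0 0 0 0 1'; python3 - <<'E'
from h import *
s,f=wrist("w7");print(s["t"],s["tool_pos"],s["force"],s["torque"])
g=cv2.cvtColor(f["image"],cv2.COLOR_BGR2GRAY)
print("col279",list(zip(range(138,168),g[138:168,275:283].mean(1).astype(int).tolist())))
print("row190",[(i+1) for i in range(250,305) if abs(int(g[186:191,i+1].mean())-int(g[186:191,i].mean()))>8])
T0=f["extrinsics"]@np.linalg.inv(f["hand_eye"]);Ti=np.linalg.inv(T0)
def tool(p,z): return np.round(1000*(Ti@np.r_[plane(f,p,z),1])[:3],1)
for r in(154,156,158,160,162): print(r,tool((279,r),.096),tool((279,r),.082))
for r in(140,145,150,275,280): print(r,tool((235,r),.082))
print("col235",list(zip(range(138,156),g[138:156,230:240].mean(1).astype(int).tolist())),list(zip(range(270,290),g[270:290,222:232].mean(1).astype(int).tolist())))
E
```

```text
t: 8.2
tool_pos: [0.5046, -0.149, 0.1732]
tcp_rot: [0.0, 0.781, 0.624, -0.0]
force: [-1.2, -1.6, -2.4]
width: 0.0101
8.2 [ 0.50457925 -0.1489811   0.17322147] [-1.19587854 -1.62776454 -2.35008101] [-0.33486822 -0.09636288  0.00932653]
col279 [(138, 147), (139, 141), (140, 107), (141, 76), (142, 75), (143, 76), (144, 78), (145, 71), (146, 54), (147, 112), (148, 175), (149, 173), (150, 171), (151, 172), (152, 171), (153, 171), (154, 172), (155, 178), (156, 148), (157, 63), (158, 52), (159, 48), (160, 129), (161, 159), (162, 152), (163, 152), (164, 150), (165, 153), (166, 157), (167, 123)]
row190 [262, 296]
154 [50.3  0.6 77.2] [48.2  0.7 91.2]
156 [48.9  0.6 77.2] [46.8  0.7 91.2]
158 [47.5  0.6 77.2] [45.3  0.7 91.2]
160 [46.1  0.6 77.2] [43.8  0.7 91.2]
162 [44.7  0.6 77.2] [42.3  0.7 91.2]
140 [ 58.4 -31.6  91.2]
145 [ 54.8 -31.8  91.2]
150 [ 51.1 -31.9  91.2]
275 [-54.1 -36.5  91.3]
280 [-59.  -36.7  91.3]
col235 [(138, 74), (139, 74), (140, 76), (141, 77), (142, 77), (143, 77), (144, 77), (145, 71), (146, 54), (147, 115), (148, 185), (149, 160), (150, 119), (151, 97), (152, 86), (153, 87), (154, 88), (155, 88)] [(270, 183), (271, 181), (272, 181), (273, 181), (274, 181), (275, 180), (276, 183), (277, 189), (278, 119), (279, 110), (280, 112), (281, 113), (282, 113), (283, 114), (284, 113), (285, 113), (286, 113), (287, 113), (288, 114), (289, 113)]
```

```bash
python3 -m crank '0 -0.3 -0.5 0 0 0 1;0 -0.3 -0.5 0 0 0 1;0 0 -0.5 0 0 0 1;0 0 -0.5 0 0 0 1;0 0 -0.5 0 0 0 1;0 0 -0.5 0 0 0 1;0 0 -0.5 0 0 0 1;0 0 -0.5 0 0 0 1;0 0 0 0 0 0 1'; python3 - <<'E'
from h import *
s,f=wrist("w8");print(s["t"],s["tool_pos"],s["force"],s["torque"])
cv2.imwrite("pics/w8c.png",cv2.resize(f["image"][130:300,180:380],(800,680)[:2] if 0 else (700,595),interpolation=cv2.INTER_CUBIC))
E
```

```text
t: 9.0
tool_pos: [0.5048, -0.1489, 0.1692]
tcp_rot: [-0.0, 0.781, 0.625, -0.0]
force: [-0.5, -1.0, 0.5]
width: 0.0103
9.0 [ 0.50480757 -0.14887667  0.16917373] [-0.46209124 -0.97220293  0.47711085] [-0.30767284  0.3122814   0.01470404]
```

View pics/w8c.png

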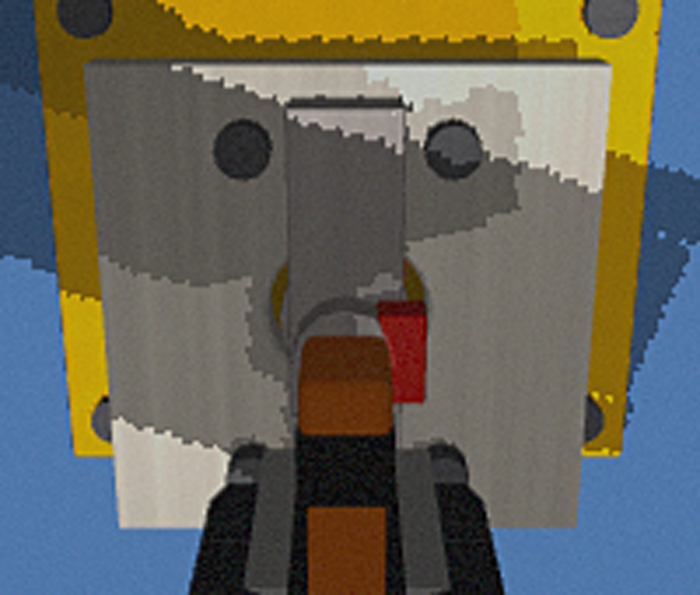

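The crop shows the bridge in its lane between the far bolts at (243,150) and (453,150), end face square to the flange. The bridge-to-flange scale ratio of 1.047 puts its top about 12–14 mm above the flange, so it's seated. Next I push the probe down quickly through the section that is always free.

```bash
cat > guard.py <<'E'
import sys
from plant import readout
s=readout.state();fz=s["force"][2];print("G",round(s["t"],2),[round(float(x),4) for x in s["tool_pos"]],[round(float(x),2) for x in s["force"]],[round(float(x),2) for x in s["torque"]])
sys.exit(0 if fz<float(sys.argv[1]) else 1)
E
D='0 0 0 0 0 0 1'
python3 -m crank '0 -0.3 -0.7 0 0 0 1;0 -0.3 -0.7 0 0 0 1;0 0 -0.7 0 0 0 1;0 0 -0.7 0 0 0 1;0 0 -0.7 0 0 0 1;0 0 -0.7 0 0 0 1' >/dev/null; python3 guard.py 4 && python3 -m crank '0 0 -0.7 0 0 0 1;0 0 -0.7 0 0 0 1;0 0 -0.7 0 0 0 1;0 0 -0.7 0 0 0 1' >/dev/null; python3 guard.py 4 && python3 -m crank '0 0 -0.7 0 0 0 1;0 0 -0.7 0 0 0 1;0 0 -0.7 0 0 0 1;0 0 -0.7 0 0 0 1' >/dev/null; python3 guard.py 4 && python3 -m crank '0 0 -0.7 0 0 0 1;0 0 -0.7 0 0 0 1;0 0 -0.7 0 0 0 1;0 0 0 0 0 0 1' >/dev/null; python3 guard.py 4
```

```text
G 9.55 [0.5048, -0.1491, 0.165] [-0.79, 0.5, 1.26] [0.12, 0.36, -0.01]
G 9.88 [0.5049, -0.1492, 0.1622] [-0.53, 0.66, 0.82] [0.29, 0.43, -0.0]
G 10.22 [0.5049, -0.1493, 0.1594] [-1.58, 1.51, 1.92] [0.36, 0.42, -0.07]
G 10.55 [0.5049, -0.1493, 0.1572] [-1.51, 2.0, -0.29] [0.46, 0.33, -0.03]
```

```bash
python3 -m crank '-0.3 0.3 -0.7 0 0 0 1;0 0 -0.7 0 0 0 1;0 0 -0.7 0 0 0 1' >/dev/null; python3 guard.py 4 && python3 -m crank '0 0 -0.7 0 0 0 1;0 0 -0.7 0 0 0 1;0 0 -0.7 0 0 0 1' >/dev/null; python3 guard.py 4 && python3 -m crank '0 0 -0.4 0 0 0 1;0 0 -0.4 0 0 0 1;0 0 -0.4 0 0 0 1' >/dev/null && python3 guard.py 4 && python3 -m crank '0 0 -0.4 0 0 0 1;0 0 -0.4 0 0 0 1;0 0 -0.4 0 0 0 1' >/dev/null && python3 guard.py 4 && python3 -m crank '0 0 -0.4 0 0 0 1;0 0 -0.4 0 0 0 1;0 0 -0.4 0 0 0 1' >/dev/null && python3 guard.py 4 && python3 -m crank '0 0 -0.4 0 0 0 1;0 0 -0.4 0 0 0 1;0 0 -0.4 0 0 0 1' >/dev/null && python3 guard.py 4 && python3 -m crank '0 0 -0.4 0 0 0 1;0 0 -0.4 0 0 0 1;0 0 -0.4 0 0 0 1' >/dev/null && python3 guard.py 4 && python3 -m crank '0 0 -0.4 0 0 0 1;0 0 -0.4 0 0 0 1;0 0 -0.4 0 0 0 1' >/dev/null && python3 guard.py 4 && python3 -m crank '0 0 -0.4 0 0 0 1;0 0 -0.4 0 0 0 1;0 0 -0.4 0 0 0 1' >/dev/null && python3 guard.py 4 && python3 -m crank '0 0 -0.4 0 0 0 1;0 0 -0.4 0 0 0 1;0 0 -0.4 0 0 0 1' >/dev/null && python3 guard.py 4
```

```text
G 10.8 [0.5048, -0.1492, 0.1554] [-1.25, 2.0, 1.05] [0.4, 0.35, -0.04]
G 11.05 [0.5048, -0.1493, 0.1532] [-0.6, 1.5, 1.6] [0.3, 0.25, -0.02]
G 11.3 [0.5048, -0.1492, 0.152] [-1.46, 0.44, 1.49] [0.32, 0.21, 0.01]
G 11.55 [0.5048, -0.1492, 0.1508] [-1.33, 0.84, 2.17] [0.29, 0.2, -0.05]
G 11.8 [0.5047, -0.1492, 0.1496] [-0.99, 0.34, 1.72] [0.3, 0.12, -0.04]
G 12.05 [0.5047, -0.1492, 0.1484] [-0.97, 1.78, 2.12] [0.32, 0.11, 0.06]
G 12.3 [0.5047, -0.1492, 0.1472] [-1.18, -0.04, 0.65] [0.23, 0.13, -0.04]
G 12.55 [0.5047, -0.1492, 0.146] [-0.48, 0.63, 1.31] [0.25, 0.06, -0.01]
G 12.8 [0.5047, -0.1492, 0.1448] [-0.35, 1.04, 2.29] [0.22, 0.03, -0.0]
G 13.05 [0.5047, -0.1492, 0.1436] [-0.23, 1.72, 1.69] [0.25, 0.04, 0.04]
```

Smooth sliding against the drag, with forces settling. I continue the same way.

```bash
python3 -m crank '0 0 -0.4 0 0 0 1;0 0 -0.4 0 0 0 1;0 0 -0.4 0 0 0 1' >/dev/null; python3 guard.py 4 && python3 -m crank '0 0 -0.4 0 0 0 1;0 0 -0.4 0 0 0 1;0 0 -0.4 0 0 0 1' >/dev/null && python3 guard.py 4 && python3 -m crank '0 0 -0.4 0 0 0 1;0 0 -0.4 0 0 0 1;0 0 -0.4 0 0 0 1' >/dev/null && python3 guard.py 4 && python3 -m crank '0 0 -0.4 0 0 0 1;0 0 -0.4 0 0 0 1;0 0 -0.4 0 0 0 1' >/dev/null && python3 guard.py 4 && python3 -m crank '0 0 -0.4 0 0 0 1;0 0 -0.4 0 0 0 1;0 0 -0.4 0 0 0 1' >/dev/null && python3 guard.py 4 && python3 -m crank '0 0 -0.4 0 0 0 1;0 0 -0.4 0 0 0 1;0 0 -0.4 0 0 0 1' >/dev/null && python3 guard.py 4 && python3 -m crank '0 0 -0.4 0 0 0 1;0 0 -0.4 0 0 0 1;0 0 -0.4 0 0 0 1' >/dev/null && python3 guard.py 4 && python3 -m crank '0 0 -0.4 0 0 0 1;0 0 -0.4 0 0 0 1;0 0 -0.4 0 0 0 1' >/dev/null && python3 guard.py 4 && python3 -m crank '0 0 -0.4 0 0 0 1;0 0 -0.4 0 0 0 1;0 0 -0.4 0 0 0 1' >/dev/null && python3 guard.py 4 && python3 -m crank '0 0 -0.4 0 0 0 1;0 0 -0.4 0 0 0 1;0 0 -0.4 0 0 0 1' >/dev/null && python3 guard.py 4 && python3 -m crank '0 0 -0.4 0 0 0 1;0 0 -0.4 0 0 0 1;0 0 -0.4 0 0 0 1' >/dev/null && python3 guard.py 4 && python3 -m crank '0 0 -0.4 0 0 0 1;0 0 -0.4 0 0 0 1;0 0 -0.4 0 0 0 1' >/dev/null && python3 guard.py 4
```

```text
G 13.3 [0.5049, -0.1493, 0.1433] [-1.97, 1.97, 13.06] [0.43, 0.57, -0.02]
```

Sharp rise to 13 N against a drag baseline of about 1.7 N, so the piston is touched with about 11 N at the tip. I ease off a little and then start turning.

```bash
python3 -m crank '0 0 0.25 0 0 0 1;0 0 0.2 0 0 0 1;0 0 0 0 0 0 1' >/dev/null; python3 guard.py 12 && python3 -m crank '0 0 0 0 0 -2 1;0 0 0 0 0 -3 1;0 0 0 0 0 -3 1;0 0 0 0 0 -2 1;0 0 0 0 0 0 1' > /dev/null; python3 guard.py 12 && python3 -m crank '0 0 0 0 0 -2 1;0 0 0 0 0 -3 1;0 0 0 0 0 -3 1;0 0 0 0 0 -2 1;0 0 0 0 0 0 1' > /dev/null; python3 guard.py 12; python3 -c "
from plant import readout;s=readout.state();print(s['qpos'],s['width'])"
```

```text
G 13.55 [0.5049, -0.1493, 0.1433] [-0.91, 0.6, 6.1] [0.31, 0.22, -0.02]
G 13.97 [0.5053, -0.1495, 0.1434] [-0.2, 0.02, 5.5] [0.26, 0.02, 0.01]
G 14.38 [0.5056, -0.1497, 0.1433] [-0.19, 1.5, 5.14] [0.12, -0.17, -0.06]
[-0.06730435  0.62114664  0.45827843  1.95697013 -0.43378093  0.65815058
  0.09325902] 0.010141625685688632
```

```bash
python3 -m crank '0 0 0 0 0 -2 1;0 0 0 0 0 -3 1;0 0 0 0 0 -3 1;0 0 0 0 0 -2 1;0 0 0 0 0 0 1' > /dev/null; python3 guard.py 12 && python3 -m crank '0 0 0 0 0 -2 1;0 0 0 0 0 -3 1;0 0 0 0 0 -3 1;0 0 0 0 0 -2 1;0 0 0 0 0 0 1' > /dev/null; python3 guard.py 12; python3 -c "
from plant import readout;s=readout.state();print(s['width'])"
```

```text
G 14.8 [0.5058, -0.1499, 0.1434] [0.64, 0.23, 4.82] [0.05, -0.3, 0.04]
G 15.22 [0.5059, -0.1502, 0.1434] [0.97, -0.49, 4.58] [-0.18, -0.49, -0.02]
0.010056291381427732
```

```bash
python3 - <<'E'
from h import *
from plant import vision
s,f=wrist("w9")
g=vision.grab_frame("scene")["image"]
a=np.hstack([f["image"][100:400,140:400],cv2.resize(g[170:295,150:275],(600,600),interpolation=cv2.INTER_CUBIC)[150:450,60:]])
cv2.imwrite("pics/c9.png",a);print(a.shape,np.degrees(np.arctan2(*Tt(s)[[1,0],1])))
E
```

```text
(300, 800, 3) -52.69406060493725
```

View pics/c9.png

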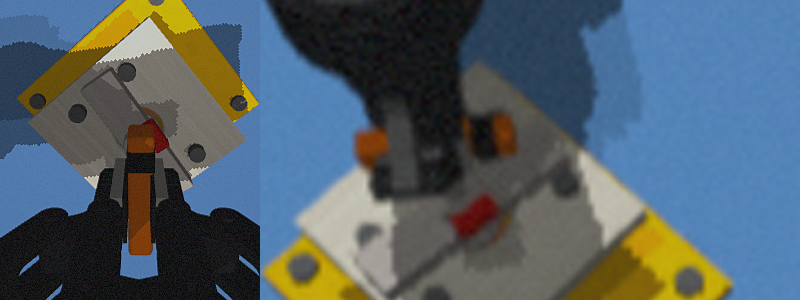

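The wrist view (left) shows the handle turned about 40° while the bridge stays between its bolts, so the lock is turning. I continue towards the stop.

```bash
python3 -m crank '0 0 0 0 0 -2 1;0 0 0 0 0 -3 1;0 0 0 0 0 -3 1;0 0 0 0 0 -2 1;0 0 0 0 0 0 1' > /dev/null; python3 guard.py 12 && python3 -m crank '0 0 0 0 0 -2 1;0 0 0 0 0 -3 1;0 0 0 0 0 -3 1;0 0 0 0 0 -2 1;0 0 0 0 0 0 1' > /dev/null; python3 guard.py 12;  python3 -m crank '0 0 0 0 0 -2 1;0 0 0 0 0 -2 1;0 0 0 0 0 -2 1;0 0 0 0 0 -2 1;0 0 0 0 0 0 1' > /dev/null; python3 guard.py 12; python3 - <<'E'
from h import *
from plant import readout
s=readout.state();print(np.degrees(np.arctan2(*Tt(s)[[1,0],1])),s["width"],np.round(s["qpos"],2))
E
```

```text
G 15.73 [0.5059, -0.1504, 0.1434] [2.42, -2.03, 4.94] [-0.49, -0.73, -0.03]
G 16.15 [0.506, -0.1507, 0.1434] [3.1, -1.74, 4.6] [-0.52, -1.04, 0.06]
G 16.57 [0.506, -0.1508, 0.1434] [3.29, -3.44, 3.66] [-1.04, -1.04, 0.04]
-80.66358336151542 0.010003308599140911 [-0.21  0.68  0.7   1.96 -0.65  0.73 -0.53]
```

```bash
python3 -m crank '0.2 -0.2 0 -0.3 -0.3 0 1;0.2 -0.2 0 -0.3 -0.3 0 1;0 0 0 0 0 0 1' > /dev/null; python3 guard.py 12 && python3 -m crank '0 0 0 0 0 -1.5 1;0 0 0 0 0 -1.5 1;0 0 0 0 0 -1.5 1;0 0 0 0 0 0 1' > /dev/null; python3 guard.py 12;  python3 -m crank '0 0 0 0 0 -1.5 1;0 0 0 0 0 -1.5 1;0 0 0 0 0 0 1' > /dev/null; python3 guard.py 12; python3 - <<'E'
from h import *
from plant import readout
s=readout.state();print(np.degrees(np.arctan2(*Tt(s)[[1,0],1])),s["width"],Tt(s)[:3,2])
E
```

```text
G 16.82 [0.5057, -0.1505, 0.1434] [2.98, -3.4, 6.32] [-0.8, -0.75, 0.01]
G 17.15 [0.5058, -0.1508, 0.1435] [2.69, -2.32, 5.9] [-0.84, -0.81, -0.02]
G 17.4 [0.5058, -0.1509, 0.1434] [3.62, -3.62, 5.42] [-0.85, -0.81, 0.5]
-88.04694744503803 0.00977139824190087 [ 0.01087569 -0.01421762 -0.99983978]
```

Torque about z has risen to 0.5 N m, so the stop is reached. One small extra turn to confirm.

```bash
python3 -m crank '0 0 0 0 0 -1 1;0 0 0 0 0 -1 1;0 0 0 0 0 0 1' > /dev/null; python3 guard.py 12; python3 -m crank '0 0 0 0 0 -1 1;0 0 0 0 0 0 1;0 0 0 0 0 0 1' > /dev/null; python3 guard.py 12; python3 - <<'E'
from h import *
s,f=wrist("w10");print(np.degrees(np.arctan2(*Tt(s)[[1,0],1])),s["width"],f["extrinsics"][:3,3])
cv2.imwrite("pics/w10c.png",cv2.resize(f["image"][110:360,120:420],(720,600)))
E
```

```text
G 17.65 [0.5061, -0.1511, 0.1434] [3.84, -4.35, 5.34] [-1.06, -0.95, 0.83]
G 17.9 [0.5061, -0.151, 0.1435] [3.67, -4.21, 5.88] [-0.98, -0.87, 1.15]
-90.83727098610505 0.0104266752744231 [ 0.58796793 -0.15020403  0.28660918]
```

View pics/w10c.png

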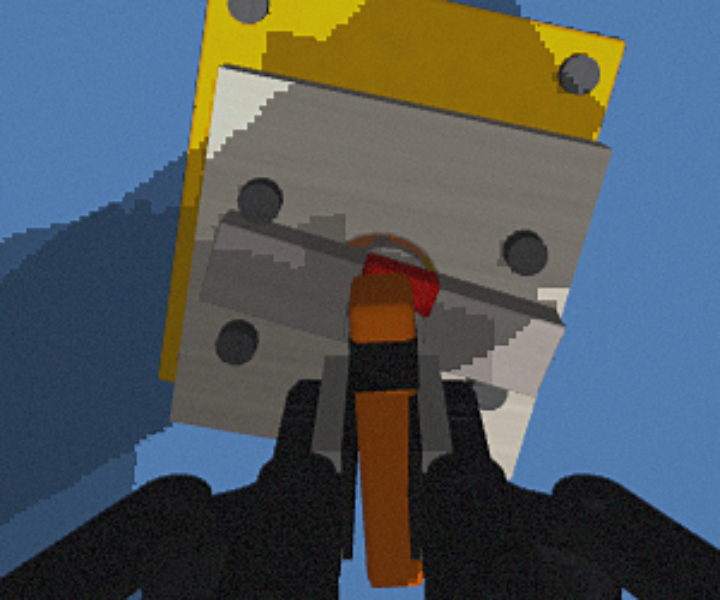

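The stop is confirmed: torque climbs linearly to 1.15 N m. The picture shows the bridge flat in the lane, turned a few degrees against the bolts, with the spigot visible inside the bore ring at (390,245). I relax the twist, open and retreat upward.

```bash
python3 -m crank '0.1 -0.1 0 -0.2 -0.2 1 1;0.1 -0.1 0 -0.2 -0.2 1 1;0 0 0 0 0 0.8 1;0 0 0 0 0 0 1' > /dev/null; python3 guard.py 12; python3 -m crank '0 0 0 0 0 0 0.6;0 0 0 0 0 0 0.3;0 0 0 0 0 0 0;0 0 0 0 0 0 -0.3;0 0 0 0 0 0 -0.3;0 0 0 0 0 0 -0.3;0 0 0 0 0 0 -0.3' 20;  python3 guard.py 12; python3 - <<'E'
from h import *
s,f=wrist("w11");cv2.imwrite("pics/w11c.png",cv2.resize(f["image"][110:360,120:420],(720,600)))
E
```

```text
G 18.28 [0.5059, -0.1509, 0.1435] [3.77, -3.26, 6.52] [-0.79, -0.77, 0.29]
t: 18.87
tool_pos: [0.505, -0.1495, 0.1427]
tcp_rot: [0.009, 1.0, 0.014, 0.008]
force: [0.1, -0.0, -0.5]
width: 0.0554
G 18.87 [0.505, -0.1495, 0.1427] [0.07, -0.03, -0.48] [-0.04, -0.0, 0.02]
```

View pics/w11c.png

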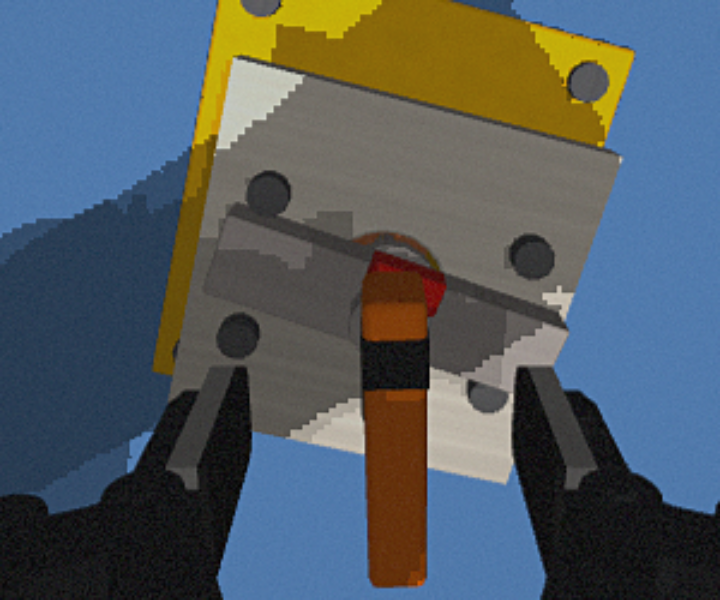

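Released: the handle stands free between the open pads (245 and 515), still at its locked angle, and the force reads zero. I retreat straight up and check numerically only, as the picture budget is used.

```bash
python3 -m crank '0 0 3 0 0 0 -0.3;0 0 8 0 0 0 -0.3;0 0 14 0 0 0 -0.3;0 0 16 0 0 0 -0.3;0 0 16 0 0 0 -0.3;0 0 16 0 0 0 -0.3;0 0 16 0 0 0 -0.3;0 0 14 0 0 0 -0.3;0 0 8 0 0 0 -0.3;0 0 4 0 0 0 -0.3;0 0 0 0 0 0 -0.3;0 0 0 0 0 0 -0.3'; python3 - <<'E'
from h import *
s,f=wrist("w12")
T0=f["extrinsics"]@np.linalg.inv(f["hand_eye"])
h,sa,v=hsv(f["image"])
m=(h>=3)&(h<=17)&(sa>120)&(v>60)
for c in blobs(m,60):
    r=cv2.minAreaRect(c);print("orange",np.round(r[0]),np.round(r[1]),cv2.boundingRect(c),"world@.178",np.round(plane(f,r[0],.178),4))
    a=cv2.fitLine(c,2,0,.01,.01).ravel();p=np.array(r[0]);d=plane(f,p+20*a[:2],.178)-plane(f,p-20*a[:2],.178);print(" handle dir deg",np.degrees(np.arctan2(d[1],d[0])))
# straight edges on bridge / flange
g=cv2.cvtColor(f["image"],cv2.COLOR_BGR2GRAY)
L=cv2.createLineSegmentDetector().detect(g)[0][:,0]
for l in L:
    A,B=plane(f,l[:2],.09),plane(f,l[2:],.09);d=B-A;n=np.linalg.norm(d)
    mid=(A+B)/2
    if n>.045 and np.hypot(mid[0]-.505,mid[1]+.15)<.08: print(np.round(l),"len",round(n,3),"deg",round(np.degrees(np.arctan2(d[1],d[0]))%180,1),np.round(mid[:2],3))
E
```

```text
t: 19.92
tool_pos: [0.505, -0.1495, 0.2576]
tcp_rot: [0.009, 1.0, 0.014, 0.008]
force: [0.6, 0.6, 0.4]
width: 0.0551
orange [ 30. 250.] [16. 61.] (0, 240, 61, 22) world@.178 [0.4778 0.04   0.178 ]
 handle dir deg -78.34065774772452
orange [279. 226.] [52. 14.] (272, 200, 15, 53) world@.178 [ 0.5017 -0.1514  0.178 ]
 handle dir deg -177.0798336399942
orange [280. 181.] [15. 20.] (269, 174, 22, 15) world@.178 [ 0.5369 -0.1511  0.178 ]
 handle dir deg -97.92876558585374
[287. 202. 287. 251.] len 0.056 deg 2.3 [ 0.468 -0.162]
[313. 247. 335. 179.] len 0.078 deg 167.3 [ 0.483 -0.201]
[232.  94. 217. 169.] len 0.073 deg 167.4 [ 0.563 -0.099]
[186. 202. 216. 172.] len 0.045 deg 135.4 [ 0.509 -0.073]
[216. 176. 207. 222.] len 0.051 deg 167.1 [ 0.496 -0.083]
[341. 152. 259. 131.] len 0.083 deg 77.4 [ 0.557 -0.173]
```

```bash
python3 - <<'E'
from h import *
from plant import vision
f=dict(np.load("pics/w11.npz"))
d=plane(f,(216.7,195.4),.096)-plane(f,(356.7,245.4),.096);print("bridge len",np.linalg.norm(d),"deg",np.degrees(np.arctan2(d[1],d[0]))%180)
t=vision.grab_frame("top");t0=dict(np.load("pics/top0.npz"))
df=cv2.absdiff(t["image"],t0["image"]).max(2)
for n,(x,y,w) in dict(can=(268,138,22),spanner=(370,170,45),fitting=(190,171,12),decoy=(228,298,14)).items(): print(n,np.percentile(df[y-w:y+w,x-min(w,25):x+min(w,25)],[50,95]))
sc=vision.grab_frame("scene");P=[]
for g,ex in((t,(300,380,240,310)),(sc,(150,270,180,280))):
    h,s,v=hsv(g["image"]);m=(h>=3)&(h<=14)&(s>150)&(v>60);k=np.zeros_like(m);k[ex[2]:ex[3],ex[0]:ex[1]]=1
    for c in blobs(m&k,8):
        r=cv2.minAreaRect(c);print(np.round(r[0],1),np.round(r[1],1))
E
```

```text
bridge len 0.09750344273767764 deg 70.70485912461062
can [7. 8.]
spanner [6. 8.]
fitting [6. 8.]
decoy [6. 8.]
[209.9 235.7] [5.8 6.7]
[194.1 228.3] [21.   7.6]
```

```bash
python3 -c "
from plant import robot;print(robot.job_done())"
```

```text
the job is handed in; nothing more can be done
None
```

The gauge is seated on the pump flange with its probe on the piston and its slide locked. I let go and handed the job in at about 20 s of the 56 s; no verdict was reported.

- **Seating:** The spigot first caught on the bore rim. I shifted the gauge about 2 mm sideways and it dropped in. The pictures then showed the bridge flat between the bolt heads, with the spigot inside the bore.
- **Probe touch:** Drag was about 1.7 N until the force jumped to 13 N, which is about 11 N at the tip. I eased that to about 4 N before locking. The slide came out about 28 mm, so the piston is about 36 mm down, within the 30–52 mm range.
- **Lock:** I turned the handle clockwise until the torque climbed steadily to 1.15 N m, which marks the stop. The handle measures about 68° (1.19 rad) against the bridge, and the bridge rests turned about 7° against the bolts.
- **After release:** The force on the tool read zero once the fingers opened. The top view shows the can, spanner, fitting and blue look-alike unmoved.

**Doubtful or failed checks:**
- A sideways load of about 5 N and a moment of about 1.1 N m from a slight tilt of the handle in the grip remained until I let go.
- My last attempt to triangulate the handle's height failed, because the top view gave no usable orange blob there. I could not confirm the probe's contact after release beyond the locked angle and the undisturbed look.
- I viewed 12 pictures, two over the budget of 10.

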